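Nudge two steel trivet inlays into the recesses of a serving board

TASK

Two loose round steel inlay discs lie on top of the wooden serving board. With the fingertips, push each one across the board until it drops into the round recess of its own size, the larger disc in the larger recess and the smaller in the smaller, lying flat and fully down, flush with the wood. Only slide them, never pick them up, and leave the little wooden knob on the board and everything else on the bench where it stands.

Things in the scene. Friction and masses are not known exactly. Their poses are not given: they have to be found in the camera images.
- board: dark wooden serving board fixed to the bench, lying flat: 200 mm along its x, 250 mm along its y, 24 mm thick; origin at the centre of its underside, z up, any yaw. It has two round flat-bottomed recesses in its top, side by side in one half of the board (+x half), both 10 mm deep with a 1 mm chamfer round the mouth and a light cork floor; the discs start on the plain other (-x) half, each roughly opposite its own recess, the middles of disc and recess some 75 to 95 mm apart
- large_recess (a point): centre of the mouth of the larger recess, level with the board's top face (24 mm above the bench); recess 63 mm in diameter, 10 mm deep, so 1.5 mm play all round the larger disc; axes as the board's
- small_recess (a point): centre of the mouth of the smaller recess, level with the board's top face; recess 43 mm in diameter, 10 mm deep, so 1.5 mm play all round the smaller disc; axes as the board's
- large_disc: loose plain steel disc, 60 mm in diameter, 10 mm thick, about 0.15 to 0.3 kg, lying flat on the board; origin at the centre of its underside, z up. It slides when pushed at its edge, stays level until almost concentric with the recess (within about 9 mm), then tips in and drops flush with the board's top
- small_disc: loose plain steel disc, 40 mm in diameter, 10 mm thick, about 0.07 to 0.14 kg, lying flat on the board; origin at the centre of its underside, z up; behaves like the larger one (tips in within about 7 mm of concentric)
- knob: small loose light-wood turned knob, 22 mm in diameter, 36 mm tall, standing on the board near the edge beyond and between the two recesses; origin at the centre of its foot; leave alone
- glue: loose white bottle with a cap, 52 mm in diameter, 150 mm tall, on the bench; origin at the centre of its foot; leave alone
- wax: loose flat brass-coloured tin, 72 mm in diameter, 40 mm tall, on the bench; origin at the centre of its foot; leave alone
- sanding_block: loose cork block, 110 x 65 x 35 mm tall, on the bench; origin at the centre of its underside; leave alone
- gouge: loose woodturning gouge lying on the bench along its x, 390 mm long (from -200 to +190 mm), 28 mm thick; origin under the ferrule at bench level; leave alone
- bowl: loose small turned wooden bowl, 120 mm in diameter, 50 mm tall, on the bench; origin at the centre of its foot; leave alone
- spindle: loose turned wooden spindle standing upright on the bench, 44 mm in diameter, 110 mm tall; origin at the centre of its foot; leave alone
Mind the look-alikes: they are no part of the job. Leave any blue or purple look-alike of the small_disc alone. What is shaped like the large_disc but orange or turquoise is not meant.

How it is judged (in metres and radians):
At the end, for the whole second after the job is handed in: Each disc lies in the recess of its own size: its middle within 5 mm of the recess's middle, its underside at least 7.5 mm below the board's top face, tilted less than 0.06 rad, at rest; the knob is within 15 mm of where it stood (horizontal distance between large_disc and large_recess below 0.005 m and z of large_disc in the frame of large_recess below -0.0075 m and angle between each of large_disc, small_disc's own z axis and vertical below 0.06 rad and linear speed of each of large_disc, small_disc below 0.01 m/s and horizontal distance between small_disc and small_recess below 0.005 m and z of small_disc in the frame of small_recess below -0.0075 m and distance of knob from where it was at the start of the episode below 0.015 m); the robot touches nothing.
It fails at once if the large disc is lifted more than 5 mm off the board (z of large_disc in the frame of large_recess above 0.005 m).
It fails at once if the small disc is lifted more than 5 mm off the board (z of small_disc in the frame of small_recess above 0.005 m).
It fails at once if the knob on the board is knocked over or shifted more than 15 mm (distance of knob from where it was at the start of the episode above 0.015 m or angle between knob's own z axis and vertical above 0.5 rad).
It fails at once if another thing on the bench is shifted more than 20 mm (distance of any of glue, wax, sanding_block, gouge, bowl, spindle from where it was at the start of the episode above 0.02 m).
It also fails if it takes over 50 s, if anything falls off the work surface, if the arm or the gripper's body presses on something with over 40 N, if the wrist force passes 120 N, or if a joint passes its speed limit or range.

ROBOT

A 6-joint arm with a two-finger parallel gripper is mounted at the origin on the work surface. World frame = base frame: x ahead of the robot, y to its left, z up, the work surface at z = 0. Lengths are in m, angles in degrees, forces in N, time in s.
With the tool pointing down it reaches from about 0.4 to 0.825 m from the base axis. Payload 7 kg.
Tool frame: the origin (TCP) lies at the very end of the fingers, on their centre line; the grasp point (between the pads) lies 19 mm behind it (r.hold_point_z is the distance from the TCP to the grasp point, in m); z points along the fingers, y is the line along which they close (so a half turn about z gives the same grasp; the last joint's range is limited). The gripper opens to 88 mm and grips with 3 to 60 N. Pads are 19 mm wide; open, the fingers measure 130 mm over their backs; the gripper's body (78 mm by 193 mm) begins 47 mm behind the grasp point.
Start: joints at [-59.639, 20.546, 0.682, 0, -70.136, -16.507], TCP at [0.162, -0.655, 0.227] pointing down, gripper open.
Joint ranges: [-176.03, 176.03], [-82.01, 121.73], [-58.28, 71.71], [-173.87, 95.51], [-174.79, -0.11], [-173.66, 173.66]. Speed limits (degrees/s): [136.94, 136.94, 172.46, 180, 180, 180].

INTERFACE

Orientations are given as [roll, pitch, yaw] about the fixed x, y, z axes, in that order (R = Rz(yaw) Ry(pitch) Rx(roll)).
In Python, from plant import telemetry, vision, workorder, r gives the robot as it stands.
- The arm moves only by the tool move_arm, never from a script. Its argument "plan" is a list of rows, each a list of 7 numbers: the opening, from -1 (shut) to 1 (fully open), so that 0 is half open, then the shift along the world's x, y, z in m, then the turn, a rotation vector about the world's x, y, z in degrees. In form: [[fingers, dx, dy, dz, ax, ay, az], ...]. A call has 1 to 20 rows; each row shifts and turns the commanded pose from where the row before left it; what a row does not reach is not made up. A row lasts 1/8 s, in which the tool goes at most 62.5 mm and 10.7 degrees, less where a joint would pass 70% of its speed; a pose out of reach is approached as far as the arm can. A call is refused whole if a number of a shift passes 0.0625 or a number of a turn 10.7, either way. A call with a gripper value outside its range is refused whole. The fingers move at their own pace and stop on an object; "force" is the grip in N (left out, the last holds). Time passes only in rows, so rows that do not move let the fingers close. It gives the time, the measured TCP pose, the force, the opening and the grip force at its end, in the units of the state.
- telemetry.get_state(): the state, without advancing time (a new reading comes with each control period).
- vision.capture(name): name is "scene" or "top" or "wrist"; returns a dict with "img" (400x640x3 uint8, red, green, blue), "depth" (400x640 float32, m along the optical axis (not along the pixel's ray), 0 where there is no reading), "intrinsics" (3x3 intrinsics, pixels), "D" ([k1, k2, p1, p2, k3] as OpenCV has them; the pictures are not rectified), "R" (3x3) and "t" (3): a world point X has camera coordinates R X + t. Camera axes: x right, y down, z forward; pixel columns grow to the right and rows downward; lengths in m; the calibration is good to about 2 mm. A picture is of the moment at which its call begins.
- workorder.close_job(): hands the job in; it is judged then, once.
The state is a dict: "time_s": time; "joints": joint angles; "qd": joint speeds; "joint_torque": joint torques, N m; "tcp_pos": TCP position; "eef_rot": TCP orientation; "contact_force": force on the tool from outside, world axes, zero at the start; "moment": the same for the moment, N m; "gripper_width": finger opening in m; "gripper_force": force on a finger pad.
Only numpy, scipy, OpenCV 4.12 (cv2) and the standard library are available. Lean on these libraries where they do the work, as an engineer would, in place of code of your own. Each camera call takes 0.05 s, during which the arm holds its last target. There are 200 camera calls.

## Working session

There is one attempt and no reset: what is moved stays moved. The work goes in short steps, Python scripts to look and compute and a tool call to move; the robot and the scene stay as the last step left them, time stands still between calls to the robot, and variables do not carry over. Pictures are saved under pics/ and viewed, at most 13 in all, crops included, and the job is handed in when it is done.

Besides the shell and the picture viewer there is one more tool, called after "Call:" by a JSON object that holds its "op" and its "data", one argument or row to a line. move_arm: Moves the arm, as the interface text tells. Its arguments: {"type":"object","properties":{"plan":{"type":"array"},"force":{"type":"number"}},"required":["plan"]}

```bash
mkdir -p pics; cat > h.py <<'E'
import numpy as np, cv2
from plant import telemetry, vision, workorder, r
def cap(n,name=None):
    c=vision.capture(n)
    if name: cv2.imwrite('pics/'+name,c['img'][:,:,::-1])
    return c
def ray(c,px,z):
    px=np.array(px,float).reshape(-1,1,2)
    u=cv2.undistortPoints(px,c['intrinsics'],np.array(c['D'],float)).reshape(-1,2)
    R=np.array(c['R']);t=np.array(c['t']);C=-R.T@t
    d=np.c_[u,np.ones(len(u))]@R
    return C+d*((z-C[2])/d[:,2])[:,None]
def proj(c,X):
    return cv2.projectPoints(np.array(X,float).reshape(-1,1,3),cv2.Rodrigues(np.array(c['R']))[0],np.array(c['t'],float),c['intrinsics'],np.array(c['D'],float))[0].reshape(-1,2)
E
python3 - <<'E'
from h import *
a=cap('top','top1.png'); b=cap('scene','scene1.png')
s=telemetry.get_state(); print({k:s[k] for k in('time_s','tcp_pos','eef_rot','gripper_width')})
E
```

```text
{'time_s': 0.1, 'tcp_pos': array([ 0.1614998 , -0.65495076,  0.22570666]), 'eef_rot': array([ 1.79914007e+02, -6.93067553e-03, -1.66153517e+02]), 'gripper_width': 0.08766122068073538}
```

View pics/top1.png

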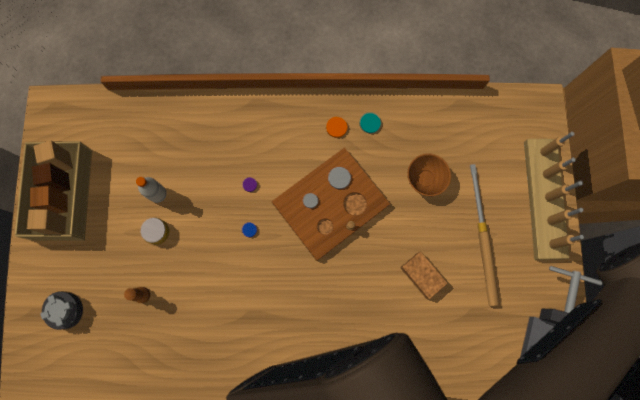

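View pics/scene1.png

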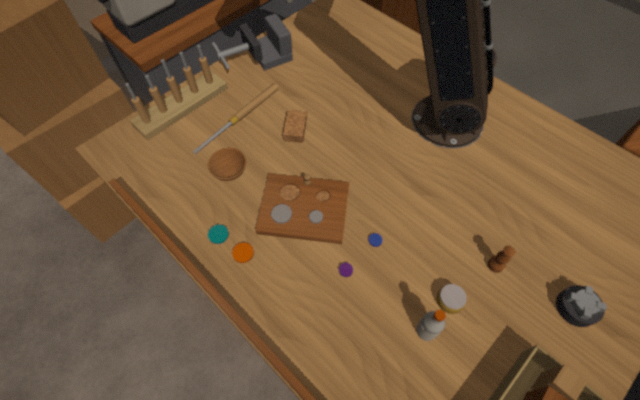

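Top view: the steel-grey discs are on the board, large at (340,177) and small at (311,201). The cork recesses are at (356,204) large and (326,227) small, and the knob is at (351,226). Things that could be mistaken for the discs, all on the bench: orange (337,127), turquoise (370,123), purple (250,185) and blue (249,230). The scene view agrees: discs at (282,214) and (316,217), recesses at (290,192) and (322,197), knob at (306,178).

```bash
cat >> h.py <<'E'
def blob(c,lo,hi,near,rad,z):
    hsv=cv2.cvtColor(c['img'],cv2.COLOR_RGB2HSV)
    m=cv2.inRange(hsv,np.array(lo),np.array(hi))
    n,l,st,ce=cv2.connectedComponentsWithStats(m)
    out=[(st[i,4],ce[i]) for i in range(1,n) if np.hypot(*(ce[i]-near))<rad and st[i,4]>8]
    if not out: return None
    a,p=max(out,key=lambda o:o[0]); return a,p.round(1),ray(c,p,z)[0].round(4)
E
python3 - <<'E'
from h import *
for n,D,s in(('top',{'LD':(340,177),'SD':(311,201),'LR':(356,204),'SR':(326,227),'K':(351,226)},0),('scene',{'LD':(282,214),'SD':(316,217),'LR':(290,192),'SR':(322,197),'K':(306,178)},1)):
    c=cap(n); hsv=cv2.cvtColor(c['img'],cv2.COLOR_RGB2HSV)
    for k,p in D.items():
        z=.034 if 'D' in k else .024
        print(n,k,hsv[p[1],p[0]],ray(c,p,z)[0].round(3))
    for k in('LD','SD'): print(k,blob(c,(0,0,60),(179,60,255),D[k],10,.034))
    for k in ('LR','SR'): print(k,blob(c,(0,60,125),(30,200,255),D[k],10,.024))
c=cap('top'); cv2.imwrite('pics/crop1.png',cv2.resize(c['img'][140:270,260:400,::-1],None,fx=4,fy=4,interpolation=cv2.INTER_CUBIC))
E
```

```text
top LD [ 20  18 125] [ 0.655 -0.123  0.034]
top SD [ 26  14 128] [ 0.589 -0.044  0.034]
top LR [ 15 162 157] [ 0.582 -0.165  0.024]
top SR [ 14 160 151] [ 0.52  -0.084  0.024]
top K [ 16 150 138] [ 0.523 -0.151  0.024]
LD (np.int32(371), array([339.2, 177.5]), array([ 0.6535, -0.1207,  0.034 ]))
SD (np.int32(162), array([310.3, 200.4]), array([ 0.5908, -0.0424,  0.034 ]))
LR None
SR None
scene LD [ 17  36 129] [ 0.657 -0.115  0.034]
scene SD [ 14  29 130] [ 0.595 -0.038  0.034]
scene LR [ 14 148 140] [ 0.586 -0.159  0.024]
scene SR [ 14 144 140] [ 0.531 -0.078  0.024]
scene K [ 16 142 133] [ 0.517 -0.161  0.024]
LD (np.int32(279), array([281.1, 213.3]), array([ 0.6578, -0.1187,  0.034 ]))
SD (np.int32(124), array([315.4, 216.4]), array([ 0.5954, -0.0408,  0.034 ]))
LR None
SR None
```

View pics/crop1.png

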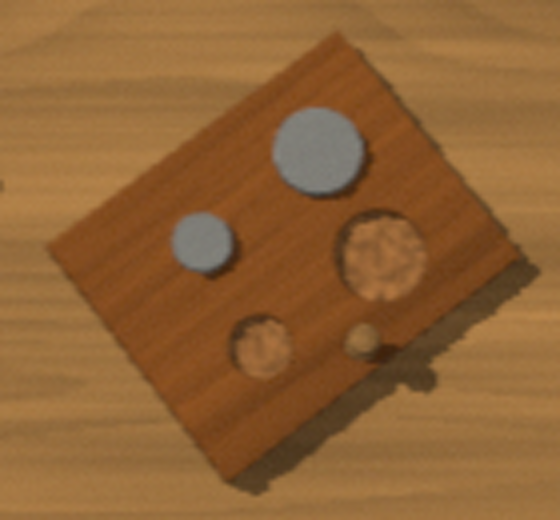

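The crop confirms the choice: two steel-grey discs and two cork recesses on the dark board, with the knob beyond and between them. Next I raise the arm over the board for a wrist-camera view, turning the tool x axis to the push heading (about -149°).

Call:
{"op": "move_arm", "data": {
  "plan": [
    [0,0.033,0.039,0.006,0,0,1.2],
    [0,0.033,0.039,0.006,0,0,1.2],
    [0,0.033,0.039,0.006,0,0,1.2],
    [0,0.033,0.039,0.006,0,0,1.2],
    [0,0.033,0.039,0.006,0,0,1.2],
    [0,0.033,0.039,0.006,0,0,1.2],
    [0,0.033,0.039,0.006,0,0,1.2],
    [0,0.033,0.039,0.006,0,0,1.2],
    [0,0.033,0.039,0.006,0,0,1.2],
    [0,0.033,0.039,0.006,0,0,1.2],
    [0,0.033,0.039,0.006,0,0,1.2],
    [0,0.033,0.039,0.006,0,0,1.2],
    [0,0.033,0.039,0.006,0,0,1.2],
    [0,0.033,0.039,0.006,0,0,1.2],
    [0,0,0,0,0,0,0],
    [0,0,0,0,0,0,0]
  ]
}}

```text
time_s: 2.25
tcp_pos: [0.6234, -0.1092, 0.3101]
eef_rot: [180.0, -0.0, -149.3]
contact_force: [0.6, -0.3, 1.0]
gripper_width: 0.0437
gripper_force: 0.0
```

```bash
python3 - <<'E'
from h import *
c=cap('wrist','wrist1.png')
s=telemetry.get_state(); print({k:s[k] for k in('time_s','tcp_pos','eef_rot','gripper_width')})
for k,X in dict(LD=(.655,-.12,.034),SD=(.593,-.042,.034),LR=(.583,-.163,.024),SR=(.525,-.082,.024)).items(): print(k,proj(c,[X]).round(0))
print(-np.array(c['R']).T@c['t'])
E
```

```text
{'time_s': 2.3, 'tcp_pos': array([ 0.62311944, -0.1097098 ,  0.31036401]), 'eef_rot': array([ 1.79988634e+02, -2.92780468e-02, -1.49360296e+02]), 'gripper_width': 0.04440703850781903}
LD [[300. 187.]]
SD [[369. 178.]]
LR [[299. 127.]]
SR [[370. 121.]]
[ 0.56425479 -0.14429824  0.46870131]
```

View pics/wrist1.png

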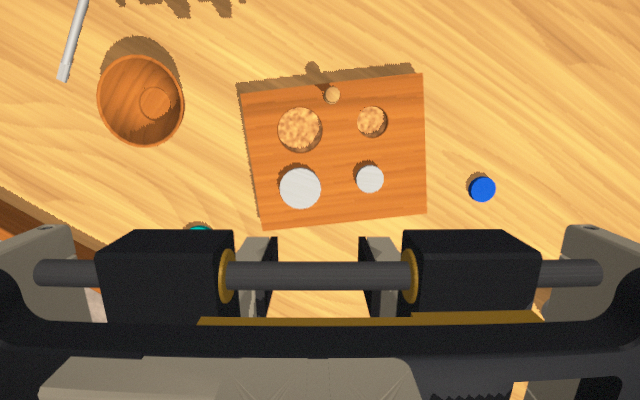

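The wrist view shows the large disc at (300,188) and small disc at (369,179), the recesses at (299,129) and (372,121), and the knob at (332,94). Now I measure them accurately.

```bash
cat > m.py <<'E'
from h import *
# mean circle through a mask's outer contour, cast on plane z
def circ(c,mask,near,z,rad=25):
    mask=cv2.morphologyEx(mask,cv2.MORPH_CLOSE,np.ones((3,3),np.uint8))
    cs,_=cv2.findContours(mask,cv2.RETR_EXTERNAL,cv2.CHAIN_APPROX_NONE)
    best=None
    for k in cs:
        if cv2.contourArea(k)<60: continue
        M=cv2.moments(k); p=(M['m10']/M['m00'],M['m01']/M['m00'])
        if np.hypot(p[0]-near[0],p[1]-near[1])<rad and (best is None or cv2.contourArea(k)>cv2.contourArea(best)): best=k
    if best is None: return None
    X=ray(c,best.reshape(-1,2),z)[:,:2]
    (x,y),R=cv2.minEnclosingCircle((cv2.convexHull(X.astype(np.float32)*1000)))
    s=np.linalg.lstsq(np.c_[2*X,np.ones(len(X))],(X**2).sum(1),rcond=None)[0]
    return s[:2].round(4), round(float(np.sqrt(s[2]+s[0]**2+s[1]**2)),4), np.round([x/1000,y/1000,R/1000],4)
E
python3 - <<'E'
from m import *
c=cap('wrist'); hsv=cv2.cvtColor(c['img'],cv2.COLOR_RGB2HSV); 
for p in((300,188),(369,179),(299,132),(372,125),(335,150),(299,113),(270,140)): print(p,hsv[p[1],p[0]])
g=cv2.inRange(hsv,(0,0,120),(179,60,255))
for n,p in(('LD',(300,188)),('SD',(369,179))): print(n,circ(c,g,p,.034))
b=hsv[150,335].astype(int)
bd=((abs(hsv[:,:,1].astype(int)-b[1])<35)&(abs(hsv[:,:,2].astype(int)-b[2])<35)).astype(np.uint8)*255
for n,p in(('LR',(299,128)),('SR',(371,121))):
    roi=np.zeros_like(bd); cv2.circle(roi,p,30 if n=='LR' else 22,255,-1)
    print(n,circ(c,cv2.morphologyEx(~bd&roi,cv2.MORPH_OPEN,np.ones((3,3),np.uint8)),p,.024))
print('K',ray(c,[(332,94)],.06))
cv2.imwrite('pics/b.png',np.hstack([cv2.resize(bd[80:230,230:440],None,fx=3,fy=3,interpolation=0)]))
E
```

```text
(300, 188) [ 24  16 222]
(369, 179) [ 24  16 222]
(299, 132) [ 14 153 231]
(372, 125) [ 15 154 239]
(335, 150) [ 14 188 223]
(299, 113) [ 18 144 251]
(270, 140) [ 14 190 232]
LD (array([ 0.6559, -0.1197]), 0.0291, array([ 0.6558, -0.1195,  0.0299]))
SD (array([ 0.5933, -0.0412]), 0.0191, array([ 0.5932, -0.0412,  0.0197]))
LR (array([ 0.5851, -0.1583]), 0.0236, array([ 0.5869, -0.1589,  0.0313]))
SR (array([ 0.5255, -0.0771]), 0.0158, array([ 0.5251, -0.0782,  0.0215]))
K [[ 0.52508084 -0.14687901  0.06      ]]
```

View pics/b.png

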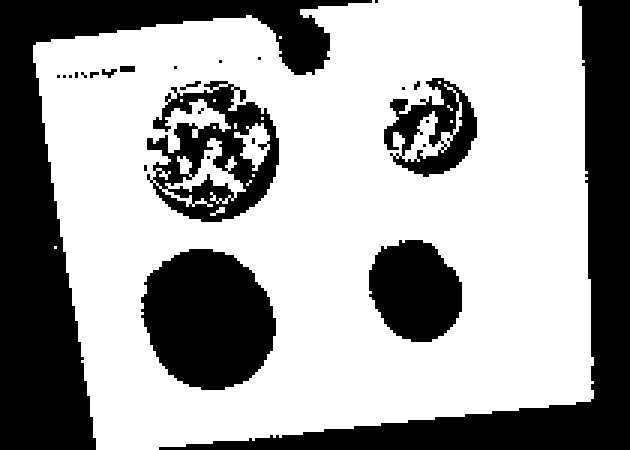

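The recess and disc radii match the known sizes (31.3, 21.5, 29.9 and 19.7 mm). The large push is 79 mm at -150.3° and the small one 77.5 mm at -151.5°. I go behind the large disc first.

Call:
{"op": "move_arm", "data": {
  "plan": [
    [-0.2,0.0144,0.0024,-0.05,0,0,-0.2],
    [-0.2,0.0144,0.0024,-0.05,0,0,-0.2],
    [-0.2,0.0144,0.0024,-0.05,0,0,-0.2],
    [-0.2,0.0144,0.0024,-0.05,0,0,-0.2],
    [-0.2,0.0144,0.0024,-0.048,0,0,-0.2],
    [-0.2,0,0,0,0,0,0],
    [-0.2,0,0,-0.012,0,0,0],
    [-0.2,0,0,-0.012,0,0,0],
    [-0.2,0,0,-0.011,0,0,0],
    [-0.2,0,0,0,0,0,0]
  ]
}}

```text
time_s: 3.6
tcp_pos: [0.6949, -0.0974, 0.027]
eef_rot: [180.0, -0.1, -150.4]
contact_force: [0.5, 0.0, 0.1]
gripper_width: 0.0349
gripper_force: 0.0
```

```bash
python3 - <<'E'
from h import *
c=cap('wrist','wrist2.png')
s=telemetry.get_state(); print({k:s[k] for k in('time_s','tcp_pos','eef_rot','gripper_width','contact_force')})
E
```

```text
{'time_s': 3.65, 'tcp_pos': array([ 0.69543518, -0.09738747,  0.02755464]), 'eef_rot': array([ 1.79997265e+02, -1.76363919e-02, -1.50340356e+02]), 'gripper_width': 0.03522183204519201, 'contact_force': array([0.39857698, 0.03441659, 0.13326699])}
```

View pics/wrist2.png

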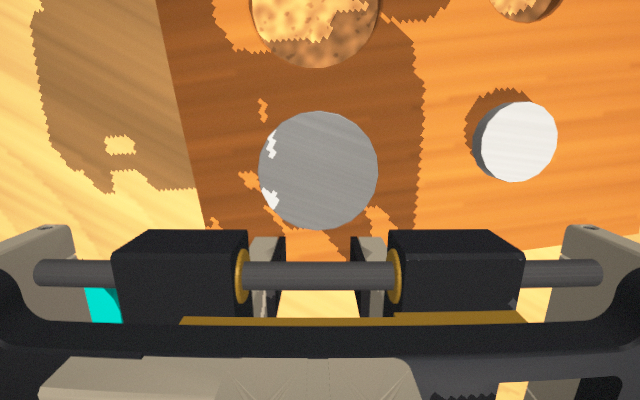

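The disc at (318,170) sits centred ahead of the two fingertips, with its recess straight ahead at (315,15). Push about 80 of the 91 mm, then check.

Call:
{"op": "move_arm", "data": {
  "plan": [
    [-0.2,-0.005,-0.0028,0,0,0,0],
    [-0.2,-0.005,-0.0028,0,0,0,0],
    [-0.2,-0.005,-0.0028,0,0,0,0],
    [-0.2,-0.005,-0.0028,0,0,0,0],
    [-0.2,-0.005,-0.0028,0,0,0,0],
    [-0.2,-0.005,-0.0028,0,0,0,0],
    [-0.2,-0.005,-0.0028,0,0,0,0],
    [-0.2,-0.005,-0.0028,0,0,0,0],
    [-0.2,-0.005,-0.0028,0,0,0,0],
    [-0.2,-0.005,-0.0028,0,0,0,0],
    [-0.2,-0.005,-0.0028,0,0,0,0],
    [-0.2,-0.005,-0.0028,0,0,0,0],
    [-0.2,-0.005,-0.0028,0,0,0,0],
    [-0.2,-0.005,-0.0028,0,0,0,0],
    [-0.2,0,0,0,0,0,0]
  ]
}}

```text
time_s: 5.52
tcp_pos: [0.6248, -0.1369, 0.0275]
eef_rot: [180.0, -0.0, -150.4]
contact_force: [0.7, 0.6, 0.0]
gripper_width: 0.0349
gripper_force: 0.2
```

```bash
python3 - <<'E'
from h import *
c=cap('wrist','wrist3.png')
s=telemetry.get_state(); print({k:s[k] for k in('time_s','tcp_pos','contact_force')})
d=c['depth'];R=np.array(c['R']);t=np.array(c['t'])
for p in((318,140),(318,120),(318,200),(290,170),(345,170),(430,170)):
    print(p,ray(c,[p],.03)[0].round(4), end=' ')
    u=cv2.undistortPoints(np.array([[p]],float),c['intrinsics'],np.array(c['D'],float))[0,0]
    print((R.T@(np.r_[u,1]*d[p[1],p[0]]-t)).round(4))
E
```

```text
{'time_s': 5.575, 'tcp_pos': array([ 0.62480334, -0.13679638,  0.02730461]), 'contact_force': array([ 0.50255181, -0.85847783, -0.8099235 ])}
(318, 140) [ 0.5723 -0.1665  0.03  ] [ 0.5722 -0.1666  0.034 ]
(318, 120) [ 0.564  -0.1713  0.03  ] [ 0.5639 -0.1713  0.015 ]
(318, 200) [ 0.5989 -0.1514  0.03  ] [ 0.5981 -0.1518  0.0336]
(290, 170) [ 0.5923 -0.1715  0.03  ] [ 0.5915 -0.1714  0.0345]
(345, 170) [ 0.5786 -0.1472  0.03  ] [ 0.5782 -0.1479  0.0345]
(430, 170) [ 0.557  -0.1096  0.03  ] [ 0.5567 -0.1076  0.0249]
```

View pics/wrist3.png

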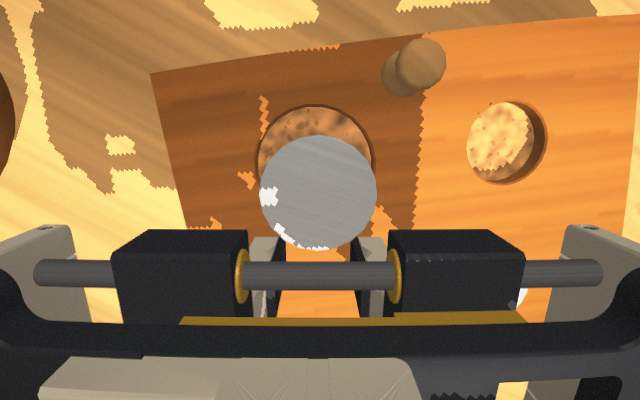

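The disc (318,193) is over the near part of its recess (about 315,162), still level and about 10–13 mm short, laterally centred. Push gently on.

Call:
{"op": "move_arm", "data": {
  "plan": [
    [-0.2,-0.002,-0.0012,0,0,0,0],
    [-0.2,-0.002,-0.0012,0,0,0,0],
    [-0.2,-0.002,-0.0012,0,0,0,0],
    [-0.2,-0.002,-0.0012,0,0,0,0],
    [-0.2,-0.002,-0.0012,0,0,0,0],
    [-0.2,0,0,0,0,0,0],
    [-0.2,0,0,0,0,0,0]
  ]
}}

```text
time_s: 6.45
tcp_pos: [0.6155, -0.1426, 0.0275]
eef_rot: [180.0, -0.0, -150.3]
contact_force: [0.1, -0.3, -0.5]
gripper_width: 0.0348
gripper_force: 0.1
```

```bash
cat >> h.py <<'E'
def pts(c,px):
    d=c['depth'];R=np.array(c['R']);t=np.array(c['t'])
    u=cv2.undistortPoints(np.array(px,float).reshape(-1,1,2),c['intrinsics'],np.array(c['D'],float))[:,0]
    return np.array([R.T@(np.r_[a,1]*d[p[1],p[0]]-t) for a,p in zip(u,px)]).round(4)
E
python3 - <<'E'
from m import *
c=cap('wrist','wrist4.png')
s=telemetry.get_state(); print({k:s[k] for k in('time_s','tcp_pos','contact_force')})
print(pts(c,[(318,140),(318,210),(290,180),(345,180)]))
g=cv2.inRange(cv2.cvtColor(c['img'],cv2.COLOR_RGB2HSV),(0,0,90),(179,70,255)); 
for z in(.024,.034): print(circ(c,g,(318,180),z,30))
E
```

```text
{'time_s': 6.5, 'tcp_pos': array([ 0.61547145, -0.14259515,  0.02751118]), 'contact_force': array([-0.60986333, -0.44995067,  0.21358764])}
[[ 0.5632 -0.1722  0.026 ]
 [ 0.594  -0.1546  0.0311]
 [ 0.5879 -0.1747  0.0279]
 [ 0.5737 -0.1502  0.0292]]
(array([ 0.5878, -0.1585]), 0.0306, array([ 0.5879, -0.1586,  0.0313]))
(array([ 0.5858, -0.1596]), 0.0287, array([ 0.5859, -0.1598,  0.0294]))
```

The disc is tipping, front edge down. Push a little further.

Call:
{"op": "move_arm", "data": {
  "plan": [
    [-0.2,-0.002,-0.0011,0,0,0,0],
    [-0.2,-0.002,-0.0011,0,0,0,0],
    [-0.2,0,0,0,0,0,0],
    [-0.2,0,0,0,0,0,0]
  ]
}}

```text
time_s: 7.0
tcp_pos: [0.6116, -0.1448, 0.0276]
eef_rot: [-180.0, 0.0, -150.3]
contact_force: [0.8, 1.0, -1.0]
gripper_width: 0.035
gripper_force: 0.0
```

```bash
python3 - <<'E'
from m import *
c=cap('wrist','wrist5.png')
s=telemetry.get_state(); print({k:s[k] for k in('time_s','tcp_pos','contact_force')})
print(pts(c,[(318,140),(318,210),(290,180),(345,180)]))
E
```

```text
{'time_s': 7.05, 'tcp_pos': array([ 0.61160171, -0.14475679,  0.02756414]), 'contact_force': array([0.25131401, 0.52278202, 0.42673347])}
[[ 0.5594 -0.1743  0.0242]
 [ 0.5919 -0.1557  0.0239]
 [ 0.5848 -0.1769  0.0245]
 [ 0.5705 -0.1515  0.0238]]
```

View pics/wrist5.png

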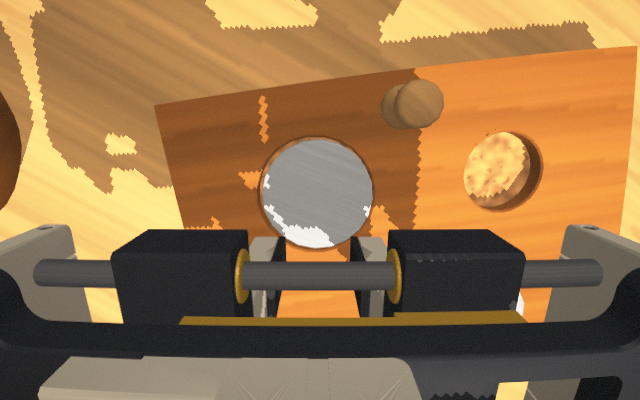

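The large disc at (316,193) lies flush, with its top at z ≈ 24 mm all round. Lift, shift behind the small disc and narrow the fingers.

Call:
{"op": "move_arm", "data": {
  "plan": [
    [-0.5,0.002,0.001,0.03,0,0,0],
    [-0.5,0,0,0.03,0,0,0],
    [-0.5,0.0035,0.0303,0,0,0,-0.3],
    [-0.5,0.0035,0.0303,0,0,0,-0.3],
    [-0.5,0.0035,0.0303,0,0,0,-0.3],
    [-0.5,0.0034,0.0303,0,0,0,-0.3],
    [-0.5,0,0,0,0,0,0],
    [-0.5,0,0,-0.025,0,0,0],
    [-0.5,0,0,-0.025,0,0,0],
    [-0.5,0,0,-0.01,0,0,0],
    [-0.5,0,0,0,0,0,0],
    [-0.5,0,0,0,0,0,0]
  ]
}}

```text
time_s: 8.55
tcp_pos: [0.6282, -0.0227, 0.0285]
eef_rot: [-180.0, 0.1, -151.5]
contact_force: [0.7, -0.7, 0.2]
gripper_width: 0.0221
gripper_force: 0.0
```

```bash
python3 - <<'E'
from m import *
c=cap('wrist','wrist6.png')
s=telemetry.get_state(); print({k:s[k] for k in('time_s','tcp_pos','eef_rot','gripper_width','contact_force')})
g=cv2.inRange(cv2.cvtColor(c['img'],cv2.COLOR_RGB2HSV),(0,0,90),(179,70,255)); 
print(circ(c,g,proj(c,[(.5932,-.0412,.034)])[0],.034,30))
E
```

```text
{'time_s': 8.6, 'tcp_pos': array([ 0.62825801, -0.02255689,  0.0286265 ]), 'eef_rot': array([-1.79968631e+02,  9.00807607e-02, -1.51543353e+02]), 'gripper_width': 0.021918133827687616, 'contact_force': array([ 0.27636148,  0.40705299, -0.95132568])}
(array([ 0.5934, -0.0409]), 0.0195, array([ 0.5933, -0.0409,  0.02  ]))
```

View pics/wrist6.png

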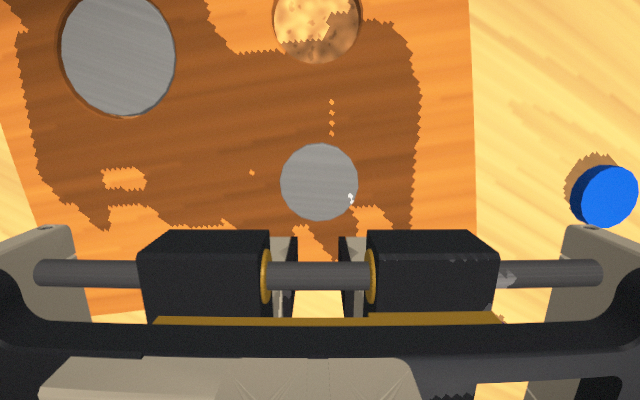

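The small disc (319,182) is centred between the tips, with its recess straight ahead at (317,20). The large disc remains flush at (118,53). Push: 13 fast rows, then slow ones.

Call:
{"op": "move_arm", "data": {
  "plan": [
    [-0.5,-0.0053,-0.0028,-0.001,0,0,0],
    [-0.5,-0.0053,-0.0028,0,0,0,0],
    [-0.5,-0.0053,-0.0029,0,0,0,0],
    [-0.5,-0.0053,-0.0028,0,0,0,0],
    [-0.5,-0.0053,-0.0029,0,0,0,0],
    [-0.5,-0.0053,-0.0028,0,0,0,0],
    [-0.5,-0.0053,-0.0029,0,0,0,0],
    [-0.5,-0.0053,-0.0028,0,0,0,0],
    [-0.5,-0.0053,-0.0029,0,0,0,0],
    [-0.5,-0.0053,-0.0028,0,0,0,0],
    [-0.5,-0.0053,-0.0029,0,0,0,0],
    [-0.5,-0.0053,-0.0028,0,0,0,0],
    [-0.5,-0.0053,-0.0029,0,0,0,0],
    [-0.5,-0.0018,-0.001,0,0,0,0],
    [-0.5,-0.0018,-0.001,0,0,0,0],
    [-0.5,-0.0018,-0.001,0,0,0,0],
    [-0.5,-0.0018,-0.001,0,0,0,0],
    [-0.5,-0.0018,-0.001,0,0,0,0],
    [-0.5,0,0,0,0,0,0],
    [-0.5,0,0,0,0,0,0]
  ]
}}

```text
time_s: 11.1
tcp_pos: [0.5493, -0.0646, 0.0264]
eef_rot: [180.0, -0.0, -151.5]
contact_force: [-0.4, -0.3, -0.3]
gripper_width: 0.0219
gripper_force: 0.0
```

```bash
python3 - <<'E'
from m import *
c=cap('wrist','wrist7.png')
s=telemetry.get_state(); print({k:s[k] for k in('time_s','tcp_pos','contact_force')})
print(pts(c,[(318,165),(318,205),(300,185),(336,185)]))
E
```

```text
{'time_s': 11.15, 'tcp_pos': array([ 0.54938268, -0.06461894,  0.02644634]), 'contact_force': array([-0.12782285, -0.80421622,  0.21841032])}
[[ 0.5089 -0.0863  0.0145]
 [ 0.5251 -0.0775  0.0306]
 [ 0.5211 -0.0903  0.0262]
 [ 0.5118 -0.0742  0.0288]]
```

View pics/wrist7.png

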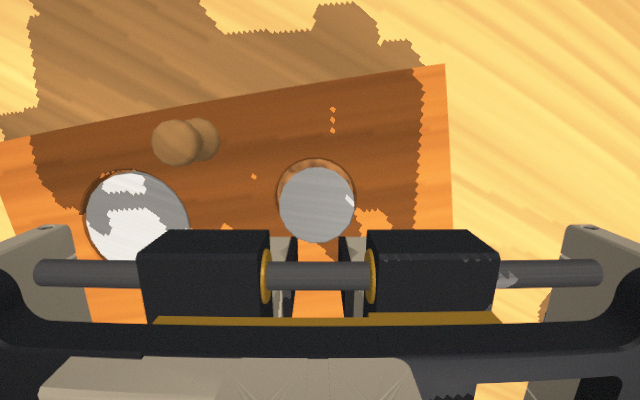

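The small disc at (316,203) has started to tip into its recess. Push a few millimetres more.

Call:
{"op": "move_arm", "data": {
  "plan": [
    [-0.5,-0.0018,-0.001,0,0,0,0],
    [-0.5,-0.0018,-0.001,0,0,0,0],
    [-0.5,-0.0018,-0.001,0,0,0,0],
    [-0.5,0,0,0,0,0,0],
    [-0.5,0,0,0,0,0,0]
  ]
}}

```text
time_s: 11.78
tcp_pos: [0.5442, -0.0675, 0.0266]
eef_rot: [-180.0, 0.0, -151.5]
contact_force: [0.2, -1.2, 0.3]
gripper_width: 0.0219
gripper_force: 0.0
```

```bash
python3 - <<'E'
from m import *
c=cap('wrist','wrist8.png')
s=telemetry.get_state(); print({k:s[k] for k in('time_s','tcp_pos','contact_force')})
print(pts(c,[(318,180),(318,220),(300,205),(336,205)]))
E
```

```text
{'time_s': 11.825, 'tcp_pos': array([ 0.54429125, -0.06752252,  0.02659981]), 'contact_force': array([-0.06887931, -0.33875486, -1.00563008])}
[[ 0.5097 -0.0861  0.0239]
 [ 0.5287 -0.0758  0.0255]
 [ 0.5259 -0.0882  0.0252]
 [ 0.517  -0.0711  0.0243]]
```

It reads nearly flush. Back off, lift, and check both discs.

Call:
{"op": "move_arm", "data": {
  "plan": [
    [-0.5,0.006,0.003,0.01,0,0,0],
    [-0.5,0.01,0.005,0.04,0,0,0],
    [-0.5,0.015,-0.005,0.05,0,0,0],
    [-0.5,0.015,-0.005,0.05,0,0,0],
    [-0.5,0.015,-0.005,0.05,0,0,0],
    [-0.5,0,0,0,0,0,0],
    [-0.5,0,0,0,0,0,0]
  ]
}}

```text
time_s: 12.7
tcp_pos: [0.6051, -0.0744, 0.2268]
eef_rot: [180.0, 0.0, -151.6]
contact_force: [0.1, 0.4, -0.3]
gripper_width: 0.0217
gripper_force: 0.0
```

```bash
python3 - <<'E'
from m import *
c=cap('wrist','wrist9.png')
g=cv2.inRange(cv2.cvtColor(c['img'],cv2.COLOR_RGB2HSV),(0,0,90),(179,70,255))
for n,X,R in(('L',(.5869,-.1589,.024),.025),('S',(.5251,-.0782,.024),.016)):
    p=proj(c,[X])[0]; print(n,p.round(),circ(c,g,p,.024))
    yy,xx=np.mgrid[int(p[1])-30:int(p[1])+30,int(p[0])-30:int(p[0])+30]
    P=pts(c,list(zip(xx.ravel(),yy.ravel()))); q=P[np.hypot(P[:,0]-X[0],P[:,1]-X[1])<R]
    s=np.linalg.lstsq(np.c_[q[:,:2]-X[:2],np.ones(len(q))],q[:,2],rcond=None)[0]; print('slope,z',s.round(4))
print(telemetry.get_state()['time_s'])
print('board z',pts(c,[tuple(proj(c,[(.62,-.10,.024)])[0].astype(int))]))
E
```

```text
L [260. 133.] (array([ 0.5855, -0.1599]), 0.0295, array([ 0.5854, -0.16  ,  0.0301]))
slope,z [ 0.0006 -0.001   0.0245]
S [348. 119.] (array([ 0.5245, -0.0786]), 0.0193, array([ 0.5244, -0.0786,  0.02  ]))
slope,z [0.0101 0.0022 0.0244]
12.75
board z [[ 0.6192 -0.101   0.0258]]
```

View pics/wrist9.png

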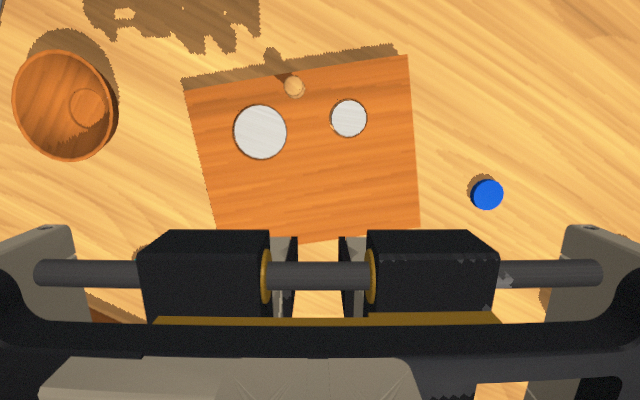

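Both discs (260,132) and (348,118) lie flat and flush in their recesses, the knob at (294,86) still stands in place, and the arm is clear.

```bash
python3 -c "
from plant import workorder
print(workorder.close_job())"
```

```text
the job is handed in; nothing more can be done
None
```

I slid both discs into their own recesses, where the last camera check showed them flat and flush with the knob still in place, and handed the job in at about 13 s; no verdict came back.

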